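# Lock down the drum grater and set its bowl

### The arm

A 7-joint arm with a two-finger parallel gripper is mounted at the origin on the work surface. World frame = base frame: x ahead of the robot, y to its left, z up, the work surface at z = 0. Lengths are in m, angles in degrees, forces in N, time in s.
With the tool pointing down it reaches from about 0.425 to 0.875 m from the base axis. Payload 4.7 kg.
Tool frame: the origin (TCP) lies at the very end of the fingers, on their centre line; the grasp point (between the pads) lies 19 mm behind it (env.grasp_offset is the distance from the TCP to the grasp point, in m); z points along the fingers, y is the line along which they close (so a half turn about z gives the same grasp; the last joint's range is limited). The gripper opens to 87 mm and grips with 3 to 60 N. Pads are 19 mm wide; open, the fingers measure 117 mm over their backs; the gripper's body (75 mm by 190 mm) begins 51 mm behind the grasp point.
Start: joints at [-62.848, 18.392, -4.016, 83.108, 1.295, 78.541, -3.26], TCP at [0.288, 0.582, 0.223] pointing down, gripper open.
Joint ranges: [-163.93, 163.93], [-17.29, 119.83], [-79.2, 71.16], [3.27, 140.29], [-89.18, 269.18], [5.43, 117.66], [-154.24, 154.24]. Speed limits (degrees/s): [147.25, 147.25, 180, 180, 180, 180, 180].

### API

Orientations are given as [roll, pitch, yaw] about the fixed x, y, z axes, in that order (R = Rz(yaw) Ry(pitch) Rx(roll)).
In Python, from cell import env gives the robot as it stands. The module is installed in compiled form; this text tells all that it offers.
- The arm moves only by the tool drive_tool, never from a script. Its argument "moves" is one flat list of numbers, 5 for each row, row after row: the shift along the tool's x, y, z in units of 40 mm (1.0 is 40 mm), then the turn about the tool's z in units of 10 degrees (1.0 is 10 degrees), then the finger opening in mm, from 0 to 87. A call has 1 to 5 rows; each row is the pose to reach, as a shift and turn from the pose commanded when the call began, along the tool's axes at that moment; what a row does not reach only later rows make up. A row lasts 1/8 s, in which the tool goes at most 62.5 mm and 10.7 degrees, less where a joint would pass 70% of its speed; a pose out of reach is approached as far as the arm can. A call with a gripper value outside its range is refused whole. The fingers move at their own pace and stop on an object; "squeeze" is the grip in N (left out, the last holds). Time passes only in rows, so rows that repeat a pose let the fingers close. It gives the time, the measured TCP pose, the force, the opening and the grip force at its end, in the units of the state.
- env.get_obs(): the state, without advancing time (a new reading comes with each control period).
- env.read_camera(name): name is "side" or "top" or "wrist"; returns (picture, depth): 384x512x3 uint8, red, green, blue; 384x512 float32, m along the optical axis (not along the pixel's ray), 0 where there is no reading.
- env.camera_model(name): a dict with "K" (3x3 intrinsics, pixels), "rvec" (rotation vector, rad) and "tvec" (3), from world to camera coordinates, as OpenCV has them; the wrist camera has in their place "tool_from_camera" (4x4, takes a point from camera to tool coordinates, whose origin is the TCP and whose axes are the flange's). Camera axes: x right, y down, z forward; pixel columns grow to the right and rows downward; lengths in m; the calibration is good to about 2 mm. A picture is of the moment at which its call begins: read the wrist's pose just before it. camera_model takes no time and is no camera call.
- env.sign_off(): hands the job in; it is judged then, once.
The state is a dict: "time_s": time; "qpos": joint angles; "joint_velocities": joint speeds; "effort": joint torques, N m; "tool_pos": TCP position; "tool_rot": TCP orientation; "force": force on the tool from outside, world axes, zero at the start; "wrist_torque": the same for the moment, N m; "grip_width": finger opening in m; "grasp_force": force on a finger pad.
Only numpy, scipy, OpenCV 4.12 (cv2) and the standard library are available. Lean on these libraries where they do the work, as an engineer would, in place of code of your own. Each camera call takes 0.05 s, during which the arm holds its last target. There are 200 camera calls.

### The job

Get the rotary drum grater ready for grating, with the fingertips only. First flip the red suction lever on its foot right over, so that it snaps to the locked side (leaning away from the open end of the drum); then push the white bowl across the counter, without lifting or tipping it, until it stands centred under the drum's open end, close up to the foot. Leave everything else where it is.

Things in the scene. Friction and masses are not known exactly. Their poses are not given: they have to be found in the camera images.
- grater: Blue rotary drum grater, fixed. Origin: on the counter under the centre of its round dark foot (radius 74 mm, 22 mm high at the rim, 55 mm at the column). -x points along the steel drum to its open end (roughly to the robot's right), +x to the crank, +y to the lever's side, which faces the robot. Hopper top 280 mm up, half-width 35 mm. Crank at x = 100 to 158 mm on the -y side.
- mouth (a point): Centre of the drum's open end, 190 mm up, at grater x = -155 mm. The drum (radius 35 mm) reaches from here to x = -65 mm, then the blue barrel (radius 43 mm) to x = 60 mm, on one axis along grater x.
- lever (a joint): Angle of the red lever, rad. 0: free, leaning 40 degrees from upright towards the drum's open end (grater -x). 1.4: locked, leaning as far towards +x. It swings about the grater's y axis in the plane y = 125 mm. A spring drives it to the nearer end: upright (0.7) is dead centre; starting it takes about 2 N at the tip, less nearer the centre; past it the lever snaps over by itself onto a rigid stop, so pushing can end there.
- lever_tip (a point): Centre of the red ball (13 mm radius) at the end of the red lever, 95 mm from the pivot; the arm below the ball is a bar 10 mm thick in the swing direction and 16 mm wide. At either end the ball's centre is 113 mm above the counter and 61 mm to the side of the pivot, at upright 135 mm above the counter.
- lever_pivot (a point): The lever's pivot point, fixed on the grater at x = 0, y = 125 mm, 40 mm above the counter, at the end of a steel shaft 22 mm thick in a dark bracket (46 mm along x, 51 mm high) beside the foot. Nothing of the grater stands farther out on this side.
- bowl: White ceramic catch bowl, loose, 0.2 to 0.5 kg. Origin: centre of its underside; z up along its axis. 52 mm high, outer radius 55 mm at the bottom, 64 mm at a height of 22 mm, 72 mm at the rim; wall 5 mm, inner floor 6 mm up.
- bowl_mid (a point): Point on the bowl's axis, 26 mm above its underside.
- spot (a point): Point on the counter below the drum's open end where the centre of the bowl belongs: 145 mm from the grater's origin along its -x axis. There the bowl's side almost touches the foot (which stops it about 10 mm further on).
- box_grater_mid (a point): Bystander: four-sided steel box grater, standing on the wooden board, about 102 mm square at the foot, 218 mm high; point on its axis 100 mm above its underside.
- cheese_mid (a point): Bystander: orange block of cheese, 100 x 55 x 50 mm, lying on the wooden board; its centre.
- mug_mid (a point): Bystander: white mug, 82 mm across, 95 mm high; point on its axis 50 mm up.
- mill_mid (a point): Bystander: dark wooden pepper mill, 56 mm across, 150 mm high; point on its axis 75 mm up.
- jar_mid (a point): Bystander: amber jar with yellow cap, 64 mm across, 110 mm high; point on its axis 55 mm up.
- spoon: Bystander: wooden spoon about 240 mm long lying on the counter beyond the grater; origin under the middle of its length.
Not all that is in view belongs to the job. What is shaped like the bowl but black is not meant.

How it is judged:
By the outcome, as a careful person would: the job done as asked, in the order asked, and still so for the second after the job is handed in, with the robot touching nothing.
It also fails if it takes over 48 s, if anything falls off the work surface, if the arm or the gripper's body presses on something with over 40 N, if the wrist force passes 120 N, or if a joint passes its speed limit or range.

## Working session

There is one attempt and no reset: what is moved stays moved. The work goes in short steps, Python scripts to look and compute and a tool call to move; the robot and the scene stay as the last step left them, time stands still between calls to the robot, and variables do not carry over. Pictures are saved under pics/ and viewed, at most 10 in all, crops included, and the job is handed in when it is done.

Besides the shell and the picture viewer there is one more tool, called after "Call:" as name(argument=value, ...), one argument or row to a line, values as JSON. drive_tool: Moves the arm, as the interface text tells. Its arguments: {"type":"object","properties":{"moves":{"type":"array","items":{"type":"number"}},"squeeze":{"type":"number"}},"required":["moves"]}

```bash
mkdir -p pics; cat > h.py <<'E'
import numpy as np, cv2
from cell import env
def snap(n):
    o=env.get_obs(); im,d=env.read_camera(n); m=env.camera_model(n); return o,im,d,m
def cloud(d,m):
    K=m["K"]; v,u=np.indices(d.shape)
    P=np.stack([(u-K[0,2])/K[0,0]*d,(v-K[1,2])/K[1,1]*d,d],-1)
    R=cv2.Rodrigues(np.array(m["rvec"],float))[0]
    W=(P-np.array(m["tvec"]).ravel())@R
    W[d<=0]=np.nan
    return W
E
python3 - <<'E'
from h import *
for n in("side","top"):
    o,im,d,m=snap(n); np.savez(f"{n}0.npz",im=im,W=cloud(d,m))
    cv2.imwrite(f"pics/{n}0.png",im[:,:,::-1])
print(o["tool_pos"],o["tool_rot"],o["force"])
E
```

```text
[0.28825621 0.58196947 0.22144834] [-1.79889081e+02  6.86549240e-03  1.53657798e+02] [ 0.14730453 -0.06644173  0.00114316]
```

View pics/side0.png

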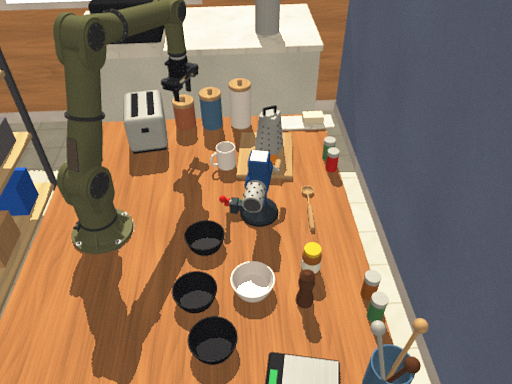

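View pics/top0.png

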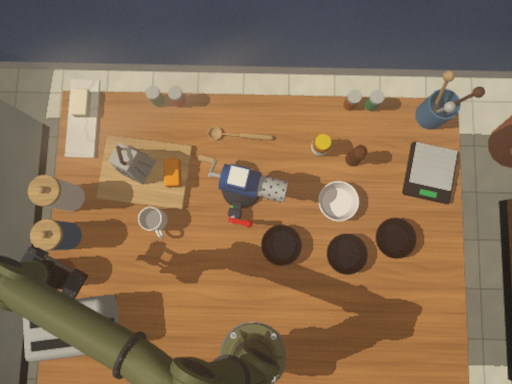

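Side: the grater is at (257,190) with its red lever at (224,200) and the white bowl at (252,282). Top: grater hopper (237,178), drum end (287,190), lever (240,222), white bowl (339,201), and black bowls at (281,245), (347,254) and (396,238).

```bash
python3 - <<'E'
from h import *
def fitc(p,r0=None):
    A=np.c_[2*p,np.ones(len(p))]; s=np.linalg.lstsq(A,(p**2).sum(1),rcond=None)[0]
    return s[:2],np.sqrt(s[2]+s[:2]@s[:2])
v,u=np.indices((384,512))
for n in("top","side"):
    z=np.load(n+"0.npz"); im=z["im"].astype(int); W=z["W"]; r,g,b=im[...,0],im[...,1],im[...,2]
    X=W[...,0];Y=W[...,1];Z=W[...,2]
    area=(X>.3)&(X<.75)&(Y>-.4)&(Y<.2)
    red=(r>120)&(g<60)&(b<60)&area
    print(n,"red",red.sum(), np.c_[u[red],v[red],(W[red]*1000).round()][::max(1,red.sum()//14)].astype(int).tolist())
    wh=(r>150)&(abs(r-b)<45)&(abs(r-g)<30)&area&(Z<.08)
    k,lab,st,c=cv2.connectedComponentsWithStats(wh.astype(np.uint8))
    i=1+st[1:,4].argmax(); m=lab==i; p=W[m]; print("bowl comp",st[i],p.mean(0))
    rim=p[p[:,2]>.046]; print("rim",len(rim),fitc(rim[:,:2]),rim[:,2].max(),np.median(rim[:,2]))
    # drum/barrel/hopper
    blue=(b>r+25)&(b>g+10)&area&(Z>.15); q=W[blue]; print("blue",len(q),q.mean(0),q.min(0),q.max(0))
    top=area&(Z>.265)&(Z<.3); q=W[top]; print("hopper top",len(q),q.mean(0),q.min(0),q.max(0))
    dr=(abs(r-b)<40)&area&(Z>.15)&(Z<.24)&(Y<0.06); q=W[dr]; print("drum",len(q),q.mean(0),q.min(0),q.max(0))
    h=q[q[:,2]>.21]
    if len(h)>10: print(" ridge",cv2.fitLine(h[:,:2].astype(np.float32),2,0,.01,.01).ravel(),h.min(0),h.max(0))
    dk=(r<75)&(g<75)&(b<80)&area&(Z>.005)&(Z<.06); q=W[dk]
    for bx,by in[(281,245),(347,254),(396,238)]:
        print(" bl",W[by,bx]) if n=="top" else 0
E
```

```text
top red 27 [[235, 219, 471, 74, 57], [234, 221, 463, 77, 59], [235, 221, 463, 73, 64], [239, 221, 462, 58, 81], [241, 221, 462, 51, 91], [242, 221, 462, 47, 98], [245, 221, 462, 37, 105], [247, 221, 461, 29, 127], [248, 221, 461, 26, 123], [249, 221, 461, 23, 123], [250, 221, 461, 20, 116], [240, 222, 459, 55, 83], [241, 222, 459, 51, 89], [249, 222, 457, 23, 125], [250, 222, 458, 19, 121], [251, 222, 458, 16, 119], [250, 223, 454, 19, 124], [251, 223, 454, 16, 122], [249, 224, 450, 22, 130], [250, 224, 451, 19, 120], [251, 224, 451, 16, 120], [248, 225, 447, 26, 121], [249, 225, 448, 23, 116], [250, 225, 448, 19, 117], [251, 225, 448, 16, 120], [248, 226, 444, 25, 129], [249, 226, 444, 22, 122]]
bowl comp [ 319  181   40   40 1164] [ 0.54744218 -0.30088489  0.01834747]
rim 170 (array([ 0.54331019, -0.28819626]), np.float64(0.06779464392772862)) 0.06016170939874625 0.05159928047433283
blue 315 [0.57263393 0.0745451  0.23808605] [0.53599511 0.00328141 0.20041868] [0.62696896 0.11948751 0.28260656]
hopper top 511 [0.58599373 0.05763383 0.2785152 ] [0.54673347 0.01942    0.26581699] [0.
[... 858 characters left out ...]
8, 205, 471, 70, 37]]
bowl comp [ 230  261   45   41 1383] [ 0.54527944 -0.27580262  0.02245072]
rim 230 (array([ 0.54412537, -0.28937746]), np.float64(0.06805081000721483)) 0.05984582070766716 0.05085947299163427
blue 536 [0.59096801 0.02373781 0.23755371] [ 0.537825   -0.01663874  0.1730013 ] [0.64099862 0.10965392 0.28087432]
hopper top 302 [0.58784083 0.0487332  0.277431  ] [0.54816849 0.01733762 0.26546106] [0.62656007 0.09529468 0.28748959]
drum 622 [ 0.56459625 -0.06404671  0.20750731] [ 0.52086974 -0.10209023  0.15590031] [0.62890958 0.04768395 0.23411115]
 ridge [ 0.14774486  0.98902553  0.5641665  -0.05325999] [ 0.52785758 -0.10053354  0.21019067] [0.60260564 0.04528914 0.23411115]
```

```bash
python3 - <<'E'
import cv2
a=cv2.imread("pics/top0.png")[140:280,180:380]; cv2.imwrite("pics/topc.png",cv2.resize(a,None,fx=4,fy=4,interpolation=2))
E
```

```text
(no output)
```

View pics/topc.png

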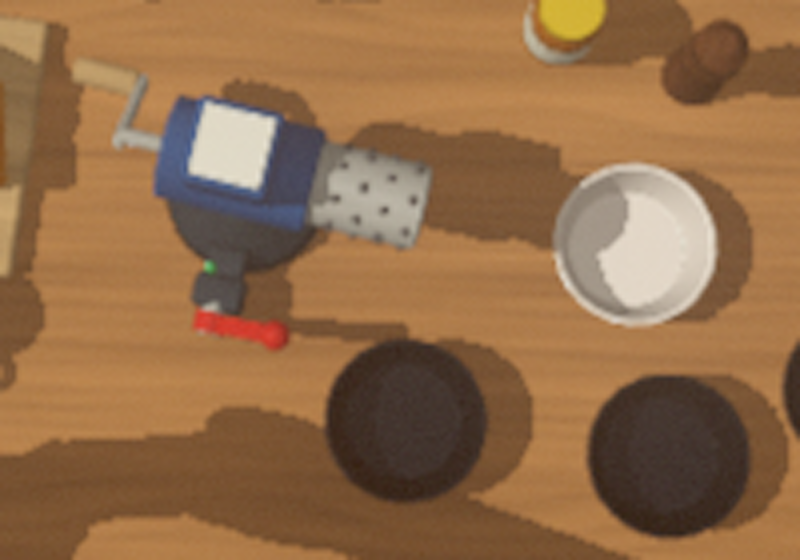

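```bash
cat >> h.py <<'E'
def frame(yaw,o):
    x=np.array([np.cos(yaw),np.sin(yaw)]); return x,np.array([-x[1],x[0]])
E
python3 - <<'E'
from h import *
from scipy.optimize import least_squares
D=[];Rd=[];H=[]
for n in("top","side"):
    z=np.load(n+"0.npz"); im=z["im"].astype(int); W=z["W"]; r,g,b=im[...,0],im[...,1],im[...,2]
    X,Y,Z=W[...,0],W[...,1],W[...,2]; area=(X>.3)&(X<.75)&(Y>-.4)&(Y<.2)
    q=W[area&(Z>.17)&(Z<.235)&(Y<-.02)&(Y>-.11)&(abs(r-b)<45)]
    D.append(q)
    m=area&(r>120)&(g<60)&(b<60)&(Z>.107)&(Z<.13)&(Y<.035); Rd.append(W[m])
    H.append(W[area&(Z>.27)&(Z<.29)])
for k in(0,1,2):
    d=D[k] if k<2 else np.vstack(D); rd=Rd[k] if k<2 else np.vstack(Rd); hp=H[k] if k<2 else np.vstack(H)
    def res(p):
        yaw,ox,oy=p; x,y=frame(yaw,0); e=d[:,:2]-[ox,oy]; s=e@y
        c=np.hypot(s,d[:,2]-.19)-.035
        endres=np.percentile(-(e@x),98)-.155
        t=np.array([ox,oy])-.061*x+.125*y
        lt=np.linalg.norm(rd-np.r_[t,.113],axis=1)-.013
        return np.r_[c/np.sqrt(len(c)),endres,lt/np.sqrt(len(lt))]
    s=least_squares(res,[1.38,.585,.05],loss="soft_l1",f_scale=.004)
    yaw,ox,oy=s.x; x,y=frame(yaw,0); o=np.array([ox,oy]); f=res(s.x)
    print(len(d),len(rd),np.degrees(yaw),o,"cost",s.cost,"end",f[len(d)],"cylrms",np.sqrt((f[:len(d)]**2).sum()))
    e=hp[:,:2]-o; print(" hopper x,y range",np.percentile(e@x,[3,97]),np.percentile(e@y,[3,97]))
    print(" tip",o-.061*x+.125*y," red mean",rd.mean(0),"pivot",o+.125*y,"spot",o-.145*x)
    b=np.array([.5437,-.2888])-o; print(" bowl in grater",b@x,b@y)
E
```

```text
497 17 76.54818543921365 [0.58956626 0.05808291] cost 6.0065306051216966e-06 end -2.483800991120999e-05 cylrms 0.0026284768553437726
 hopper x,y range [-0.03323724  0.03144099] [-0.02989173  0.03540666]
 tip [0.45380525 0.02783483]  red mean [0.45332543 0.02093316 0.12151426] pivot [0.46799552 0.08716135] spot [ 0.55583527 -0.08293915]
 bowl in grater -0.3480362446937702 -0.03608654968180587
517 27 75.31456015629941 [0.5904746  0.05418549] cost 5.1369882340012505e-05 end 0.00012794737847926507 cylrms 0.00986717793595452
 hopper x,y range [-0.03311154  0.03116938] [-0.02975536  0.03447644]
 tip [0.45409383 0.02686724]  red mean [0.45458618 0.01926909 0.1185886 ] pivot [0.46955807 0.08587451] spot [ 0.55371534 -0.08607768]
 bowl in grater -0.34363884021357805 -0.0417044061421178
1014 44 75.45534688424452 [0.59051177 0.0547818 ] cost 2.9420568110122726e-05 end 8.26180239008878e-05 cylrms 0.007281773335447619
 hopper x,y range [-0.03133388  0.03372114] [-0.02913743  0.03638053]
 tip [0.45419854 0.02712852]  red mean [0.45409907 0.01991202 0.11971897] pivot [0.46951774 0.08617361] spot [ 0.55409727 -0.08557127]
 bowl in grater -0.3443268117285603 -0.04097367397580228
```

Call:
drive_tool(
  moves=[-1,-1.16,0,-0.3,0,-2,-2.32,0,-0.6,0,-3,-3.48,0,-0.9,0,-4,-4.64,0,-1.2,0,-5,-5.8,0,-1.3,0],
)

```text
time_s: 0.72
tool_pos: [0.3649, 0.2836, 0.2223]
tool_rot: [-180.0, 0.0, 166.7]
force: [1.4, -0.4, 0.1]
grip_width: 0.0452
grasp_force: 0.0
```

Call:
drive_tool(
  moves=[-0.72,-1.37,0,0,0,-1.44,-2.74,0,0,0,-2.16,-4.11,0,0,0,-2.9,-5.48,0,0,0,-3.63,-6.87,0,0,0],
)

```text
time_s: 1.35
tool_pos: [0.4425, -0.0167, 0.2225]
tool_rot: [180.0, 0.0, 166.7]
force: [1.4, 0.5, 0.1]
grip_width: 0.0023
grasp_force: 0.0
```

```bash
python3 - <<'E'
from h import *
from scipy.spatial.transform import Rotation as Ro
from scipy.optimize import least_squares
o,im,d,m=snap("wrist"); cv2.imwrite("pics/w1.png",im[:,:,::-1])
K=m["K"]; T=np.array(m["tool_from_camera"]); v,u=np.indices(d.shape)
P=np.stack([(u-K[0,2])/K[0,0]*d,(v-K[1,2])/K[1,1]*d,d],-1)@T[:3,:3].T+T[:3,3]
W=P@Ro.from_euler("xyz",o["tool_rot"],degrees=True).as_matrix().T+o["tool_pos"]
np.savez("w1.npz",im=im,W=W)
i=im.astype(int); red=(i[...,0]>100)&(i[...,1]<60)&(i[...,2]<60)&(d>0)&(W[...,2]>.05)
p=W[red]; print(o["tool_pos"],o["tool_rot"],red.sum(),p.min(0),p.max(0))
b=p[p[:,2]>.115]; 
if len(b)>10: print("ball",least_squares(lambda c:np.linalg.norm(b-c,axis=1)-.013,b.mean(0)-[0,0,.01],loss="soft_l1",f_scale=.002).x)
l=p[(p[:,2]<.1)]
if len(l)>10: print(cv2.fitLine(p.astype(np.float32),2,0,.01,.01).ravel(), l.mean(0))
E
```

```text
[ 0.44253231 -0.01668724  0.22246114] [1.79962361e+02 1.98153025e-02 1.66671717e+02] 467 [ 0.31581968 -0.14123296  0.05066059] [0.47276696 0.0835141  0.32532668]
ball [0.44919969 0.01380388 0.13348216]
[-0.15364566 -0.22030263  0.9632548   0.44405612  0.02742187  0.11493112] [0.44321035 0.04207618 0.07266747]
```

View pics/w1.png

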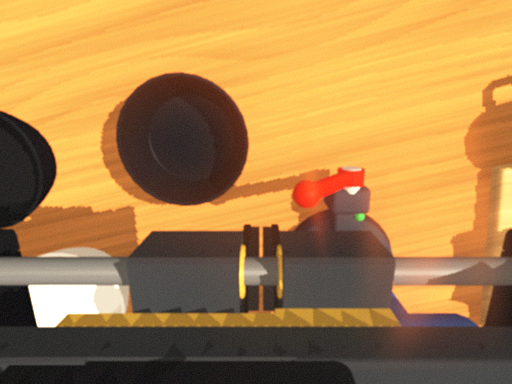

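The wrist view shows the ball at (305,192), the lever foot at (352,178), and the fingertips at (263,280). My fit is contaminated by red-dark pixels on the gripper, so I'm restricting it to that window.

```bash
python3 - <<'E'
from h import *
from scipy.optimize import least_squares
z=np.load("w1.npz"); i=z["im"].astype(int);W=z["W"]; v,u=np.indices(i.shape[:2])
red=(i[...,0]>130)&(i[...,1]<70)&(i[...,2]<70)&(u>288)&(u<368)&(v>160)&(v<215)&np.isfinite(W[...,2])
b=W[red&(u<316)]; print(red.sum(),np.median(b,axis=0))
print("ball",least_squares(lambda c:np.linalg.norm(b-c,axis=1)-.013,np.median(b,axis=0)-[0,0,.01],loss="soft_l1",f_scale=.002).x)
for a in range(290,366,8):
    s=W[red&(u>=a)&(u<a+8)]; print(a,np.median(s,axis=0))
E
```

```text
969 [0.45127884 0.01819153 0.12166187]
ball [0.45340526 0.02350342 0.11248671]
290 [0.44948814 0.01349504 0.11873549]
298 [0.44974395 0.01861697 0.12216724]
306 [0.45882226 0.02241658 0.12411246]
314 [0.45446496 0.03889565 0.10127166]
322 [0.45750316 0.04596183 0.09260216]
330 [0.45926153 0.05578079 0.08071749]
338 [0.45916784 0.06726399 0.0661367 ]
346 [0.46499275 0.07838088 0.05502765]
354 [0.46713832 0.08672554 0.05418275]
362 [0.46534141 0.09350399 0.05115223]
```

Call:
drive_tool(
  moves=[0,0,1.5,0,0,0,0,3,0,0,0,0,3,0,0,0,0.3,3,0,0,0,0.6,3,0,0],
  squeeze=10,
)

```text
time_s: 2.02
tool_pos: [0.4502, 0.0075, 0.1056]
tool_rot: [-179.9, 0.2, 166.7]
force: [-1.4, -9.0, 6.8]
grip_width: 0.0004
grasp_force: 4.5
```

Call:
drive_tool(
  moves=[0,0.3,0,0,0,0,0.6,0,0,0,0,0.9,0,0,0,0,1.2,0,0,0,0,1.5,0,0,0],
)

```text
time_s: 2.65
tool_pos: [0.4621, 0.0686, 0.1028]
tool_rot: [179.9, 0.0, 166.7]
force: [0.4, -0.0, -0.1]
grip_width: 0.0008
grasp_force: 0.0
```

Call:
drive_tool(
  moves=[0,0,-1.5,0,0,0,0,-3,0,0,0,-1.4,-3.6,0,40,0,-2.8,-3.6,0,87,0,-4.2,-3.6,0,87],
)

```text
time_s: 3.28
tool_pos: [0.4231, -0.0972, 0.247]
tool_rot: [179.9, 0.1, 166.7]
force: [0.8, 0.9, -0.7]
grip_width: 0.0224
grasp_force: 0.0
```

```bash
python3 - <<'E'
from h import *
from scipy.optimize import least_squares
o,im,d,m=snap("side"); W=cloud(d,m); i=im.astype(int)
v,u=np.indices(d.shape)
red=(i[...,0]>120)&(i[...,1]<60)&(i[...,2]<60)&(u>205)&(u<245)&(v>175)&(v<220)
p=W[red]; print(red.sum(),np.nanmin(p,0),np.nanmax(p,0)); q=p[p[:,2]>.107]; print("ball",np.nanmean(q,0))
cv2.imwrite("pics/s1.png",cv2.resize(im[130:330,150:350,::-1],None,fx=3,fy=3,interpolation=2))
z=np.load("top0.npz");W=z["W"]
for n,(a,b) in dict(mill=(361,150),mill2=(354,158),jar=(323,142),jar2=(318,152)).items(): print(n,W[b,a])
W2=np.load("side0.npz")["W"]
for W in(W,W2):
    x,y,h=W[...,0],W[...,1],W[...,2]; k=(x>.62)&(x<.85)&(y<-.1)&(y>-.45)&(h>.06)&(h<.16); p=W[k]
    for lo,hi in((-.29,-.1),(-.45,-.29)):
        s=p[(p[:,1]>lo)&(p[:,1]<hi)]; print(len(s),s.min(0),s.max(0))
print(o["qpos"],o["tool_pos"],o["tool_rot"]); print(np.array(env.camera_model("wrist")["tool_from_camera"]).round(3))
E
```

```text
122 [ 0.46007841  0.0702021  -0.00187098] [0.49198735 0.26886525 0.12531636]
ball [0.48007991 0.13733414 0.11807867]
mill [ 0.7073055  -0.34931324  0.15037313]
mill2 [ 0.68868586 -0.33503585  0.10435803]
jar [ 0.74159261 -0.22663616  0.11050333]
jar2 [ 0.71264025 -0.21343517  0.07870279]
284 [ 0.7109623  -0.25267123  0.0607863 ] [ 0.77064361 -0.19264997  0.11939086]
207 [ 0.68086856 -0.36980586  0.06775877] [ 0.72823556 -0.32409879  0.15407883]
379 [ 0.71236441 -0.25822136  0.06017809] [ 0.77431926 -0.19645128  0.11726791]
358 [ 0.68148136 -0.37312266  0.06168108] [ 0.73097312 -0.32604973  0.15444867]
[-28.50342441 -12.46568538  33.1271972  110.58817718   6.83770592
  79.89523769  79.53442675] [ 0.42312302 -0.0971572   0.24698433] [1.79944900e+02 6.75961080e-02 1.66729433e+02]
[[ 0.001 -0.963 -0.269  0.074]
 [ 1.     0.001  0.001 -0.001]
 [-0.    -0.269  0.963 -0.162]
 [ 0.     0.     0.     1.   ]]
```

View pics/s1.png

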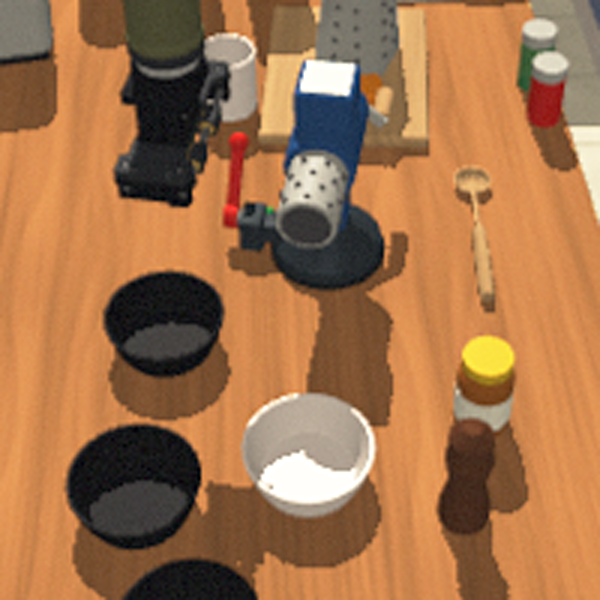

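The lever is locked, with its ball at (238,140) in this crop. The white bowl at (310,455) hasn't moved. The wrist camera sticks out on tool +x, so I'll turn that side away from the drum and then push.

Call:
drive_tool(
  moves=[-0.96,-1.21,0,1,60,-1.92,-2.42,0,2,60,-2.88,-3.63,0,3,60,-3.84,-4.84,0,4,60,-4.8,-6.0,0,5,60],
)

```text
time_s: 3.95
tool_pos: [0.557, -0.3744, 0.2458]
tool_rot: [180.0, -0.0, 116.5]
force: [0.4, -0.2, 1.5]
grip_width: 0.0598
grasp_force: 0.0
```

Call:
drive_tool(
  moves=[0,0,0,1,60,0,0,0,2,60,0,0,0,3,60,0,0,0,4,60,0,0,0,5,60],
)

```text
time_s: 4.58
tool_pos: [0.5557, -0.3729, 0.2456]
tool_rot: [-179.9, -0.0, 66.4]
force: [-0.4, -0.2, -0.1]
grip_width: 0.06
grasp_force: 0.0
```

Call:
drive_tool(
  moves=[0,0,0,1,60,0,0,0,2,60,0,0,0,3,60,0,0,0,4,60,0,0,0,5,60],
)

```text
time_s: 5.2
tool_pos: [0.5558, -0.3728, 0.2456]
tool_rot: [-179.9, 0.0, 16.4]
force: [0.6, -0.3, 0.1]
grip_width: 0.0601
grasp_force: 0.0
```

Call:
drive_tool(
  moves=[0,0,0,1,60,0,0,0,2,60,0,0,0,3,60,0,0,0,4,60,0,0,0,5,60],
)

```text
time_s: 5.82
tool_pos: [0.5558, -0.3729, 0.2456]
tool_rot: [-180.0, 0.1, -33.6]
force: [-0.1, -0.5, 0.0]
grip_width: 0.0599
grasp_force: 0.0
```

Call:
drive_tool(
  moves=[0,0,0,1,60,0,0,0,2,60,0,0,0,3,60,0,0,0,4,60,0,0,0,4.7,60],
)

```text
time_s: 6.45
tool_pos: [0.5557, -0.3729, 0.2456]
tool_rot: [180.0, 0.1, -80.5]
force: [0.0, -0.1, -0.3]
grip_width: 0.0601
grasp_force: 0.0
```

```bash
python3 -c "
from h import *
o=env.get_obs();print(o['time_s'],o['qpos'].round(1),o['tool_pos'].round(4),o['tool_rot'].round(1),o['grip_width'])"
```

```text
6.45 [ -13.7   34.9   70.1   79.9  -32.6   87.3 -116.3] [ 0.5557 -0.3729  0.2456] [ 1.80e+02  1.00e-01 -8.05e+01] 0.0601382866130032
```

Call:
drive_tool(
  moves=[0,0,1.4,0,60,0,0,2.8,0,60,0,0,4.2,0,60,0,0,5.6,0,60,0,0,5.6,0,60],
)

```text
time_s: 7.08
tool_pos: [0.5527, -0.3704, 0.0174]
tool_rot: [179.6, 0.4, -80.3]
force: [-0.0, 0.6, 1.1]
grip_width: 0.0597
grasp_force: 0.0
```

```bash
python3 - <<'E'
from h import *
o,im,d,m=snap("top"); cv2.imwrite("pics/t2.png",cv2.resize(im[130:280,200:400,::-1],None,fx=4,fy=4,interpolation=2))
print(o['tool_pos'],o['force'],o['qpos'].round(1))
E
```

```text
[ 0.55268781 -0.37044697  0.0173852 ] [-0.02103658  0.61663185  1.08880894] [ -10.5   45.1   60.7   93.6  -41.9   67.5 -109.9]
```

View pics/t2.png

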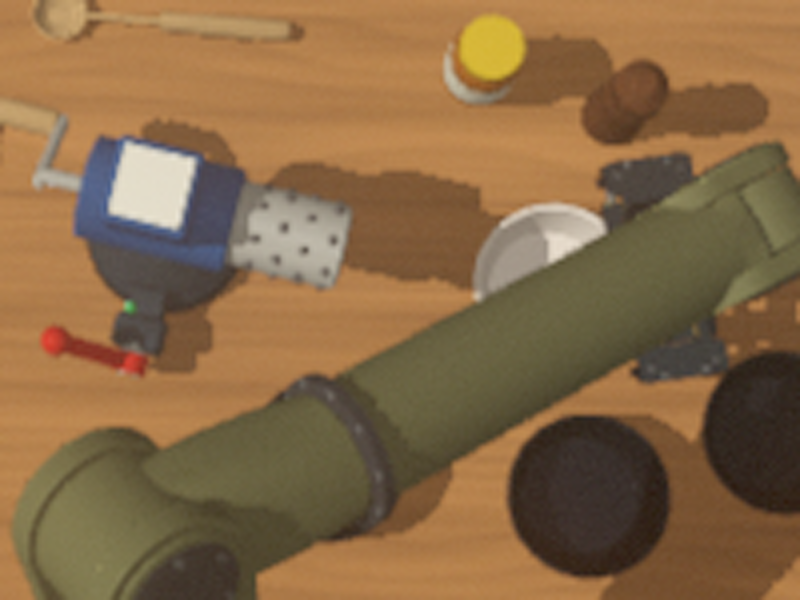

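The locked lever's ball is now at (53,340). The fingers sit behind the bowl, with the forearm above it. I'll check the forearm's clearance before pushing.

```bash
python3 - <<'E'
from h import *
o,im,d,m=snap("top"); W=cloud(d,m)
for px in [(165,440),(110,500),(330,440),(400,390),(500,330),(600,270),(700,210),(770,190),(650,180),(680,360)]:
    u,v=200+px[0]//4,130+px[1]//4; print(px,W[v,u].round(3))
o,im,d,m=snap("side"); W=cloud(d,m); cv2.imwrite("pics/s2.png",cv2.resize(im[40:340,80:380,::-1],None,fx=2,fy=2))
E
```

```text
(165, 440) [0.399 0.053 0.008]
(110, 500) [0.355 0.057 0.618]
(330, 440) [ 0.392 -0.068  0.577]
(400, 390) [ 0.425 -0.113  0.551]
(500, 330) [ 0.465 -0.177  0.519]
(600, 270) [ 0.509 -0.247  0.483]
(700, 210) [ 0.555 -0.322  0.441]
(770, 190) [ 0.572 -0.372  0.428]
(650, 180) [ 0.624 -0.355  0.138]
(680, 360) [ 0.473 -0.38   0.139]
```

View pics/s2.png

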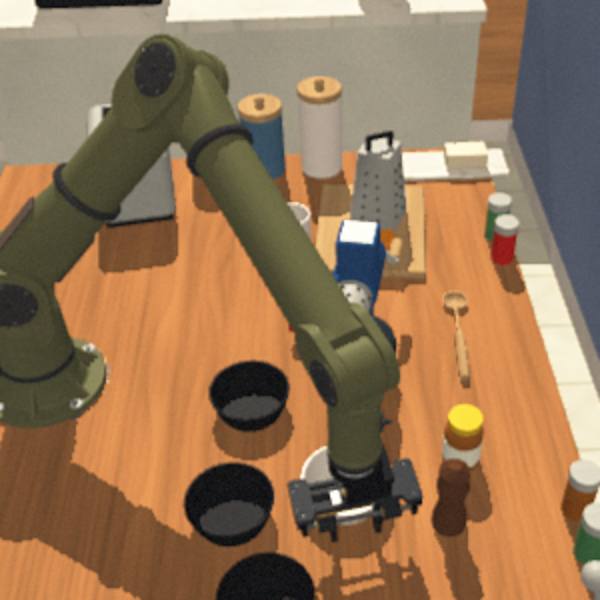

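Arm links are well above the grater. I'm pushing most of the way now.

Call:
drive_tool(
  moves=[-0.2,-0.05,0,0,60,-0.4,-0.1,0,0,60,-0.6,-0.15,0,0,60,-0.8,-0.2,0,0,60,-1,-0.25,0,0,60],
)

```text
time_s: 7.85
tool_pos: [0.5578, -0.3328, 0.0228]
tool_rot: [-180.0, -0.0, -80.3]
force: [-0.8, -2.3, 1.2]
grip_width: 0.0603
grasp_force: 1.4
```

Call:
drive_tool(
  moves=[-0.2,-0.05,0,0,60,-0.4,-0.1,0,0,60,-0.6,-0.15,0,0,60,-0.8,-0.2,0,0,60,-1,-0.25,0,0,60],
)

```text
time_s: 8.48
tool_pos: [0.5609, -0.2913, 0.0224]
tool_rot: [180.0, 0.0, -80.3]
force: [-0.4, -1.4, 1.0]
grip_width: 0.06
grasp_force: 1.1
```

Call:
drive_tool(
  moves=[-0.2,-0.05,0,0,60,-0.4,-0.1,0,0,60,-0.6,-0.15,0,0,60,-0.8,-0.2,0,0,60,-1,-0.25,0,0,60],
)

```text
time_s: 9.1
tool_pos: [0.564, -0.2503, 0.0225]
tool_rot: [180.0, 0.0, -80.3]
force: [0.5, -1.6, 0.2]
grip_width: 0.0602
grasp_force: 0.9
```

```bash
cat > bowl.py <<'E'
from h import *
from scipy.optimize import least_squares
P=[]
for n in("side","top"):
    o,im,d,m=snap(n); W=cloud(d,m); i=im.astype(int)
    wh=(i[...,0]>110)&(abs(i[...,0]-i[...,2])<50)&(abs(i[...,0]-i[...,1])<30)&(W[...,2]>.046)&(W[...,2]<.058)&(W[...,0]>.44)&(W[...,0]<.66)&(W[...,1]>-.38)&(W[...,1]<0.0)
    p=W[wh]; P.append(p); print(n,len(p))
    if n=="side": cv2.imwrite("pics/sb.png",cv2.resize(im[130:330,150:350,::-1],None,fx=3,fy=3))
for p in P+[np.vstack(P)]:
    if len(p)>20:
        s=least_squares(lambda c:np.hypot(*(p[:,:2]-c).T)-.068,p[:,:2].mean(0),loss="soft_l1",f_scale=.003); print("bowl",s.x,s.cost/len(p))
o=env.get_obs();print(o["time_s"],o["tool_pos"],o["tool_rot"],o["force"],o["qpos"].round(1))
E
python3 bowl.py
```

```text
side 53
top 81
bowl [ 0.55108682 -0.17627186] 2.39868916083151e-06
bowl [ 0.549889   -0.17350028] 1.6878023875380468e-06
bowl [ 0.55081334 -0.17500057] 2.350372860457765e-06
9.2 [ 0.56434893 -0.2492486   0.0223318 ] [ 1.79998802e+02  8.46397127e-02 -8.02523924e+01] [ 0.03037588 -0.82718433 -0.98896373] [ -26.1   40.5   64.   101.5  -40.3   64.6 -118.9]
```

Call:
drive_tool(
  moves=[-0.2,-0.04,0,0,60,-0.4,-0.09,0,0,60,-0.6,-0.13,0,0,60,-0.8,-0.17,0,0,60,-1,-0.22,0,0,60],
)

```text
time_s: 9.82
tool_pos: [0.566, -0.2094, 0.0225]
tool_rot: [-180.0, 0.0, -80.3]
force: [-0.1, -1.4, -0.5]
grip_width: 0.0599
grasp_force: 0.7
```

Call:
drive_tool(
  moves=[-0.2,-0.04,0,0,60,-0.4,-0.09,0,0,60,-0.6,-0.13,0,0,60,-0.75,-0.16,0,0,60,-0.85,-0.19,0,0,60],
)

```text
time_s: 10.45
tool_pos: [0.5678, -0.1748, 0.0226]
tool_rot: [-180.0, 0.0, -80.3]
force: [-0.4, -1.4, 0.0]
grip_width: 0.0602
grasp_force: 0.7
```

```bash
python3 bowl.py
```

```text
side 50
top 38
bowl [ 0.55699353 -0.09974768] 2.148912686133138e-06
bowl [ 0.55372691 -0.09876504] 1.7192413152711412e-06
bowl [ 0.55458542 -0.10018791] 2.383888348592501e-06
10.55 [ 0.56793666 -0.17445859  0.02249479] [-1.79996633e+02  4.05575685e-02 -8.03024852e+01] [ 0.27977229 -0.27786284  0.04076576] [ -35.4   38.4   65.5  104.9  -39.3   63.3 -125.7]
```

View pics/sb.png

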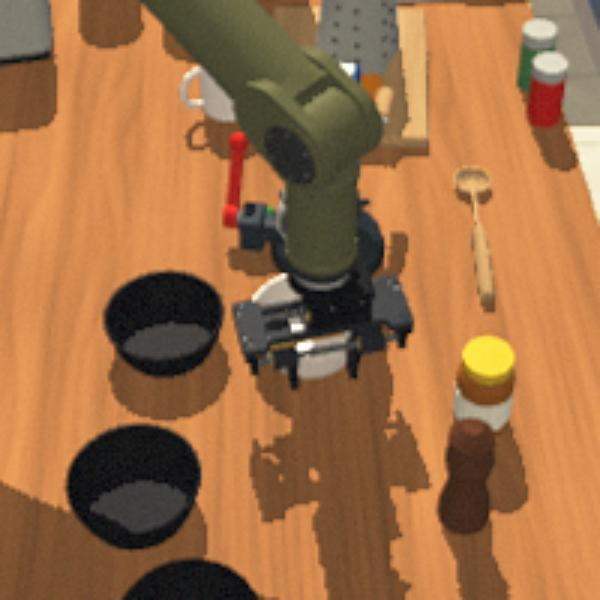

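The bowl is at (0.555, -0.100), about 14 mm short of the spot. One slow final nudge, watching the force.

Call:
drive_tool(
  moves=[-0.1,-0.02,0,0,60,-0.2,-0.03,0,0,60,-0.28,-0.05,0,0,60,-0.34,-0.06,0,0,60,-0.34,-0.06,0,0,60],
)

```text
time_s: 11.18
tool_pos: [0.568, -0.1611, 0.0226]
tool_rot: [-180.0, 0.0, -80.3]
force: [1.0, -0.3, -0.3]
grip_width: 0.06
grasp_force: 0.3
```

Call:
drive_tool(
  moves=[0.3,0,0,0,60,0.8,0,0,0,60,1.8,0,0,0,60,3,0,-0.5,0,60,3.5,0,-2,0,60],
)

```text
time_s: 11.8
tool_pos: [0.5886, -0.3022, 0.1001]
tool_rot: [179.7, 0.1, -80.6]
force: [1.4, 0.6, 0.7]
grip_width: 0.06
grasp_force: 0.0
```

Call:
drive_tool(
  moves=[1,0,-1,0,60,2,0,-1.8,0,60,3,0,-2.6,0,60,3,0,-3,0,60,3,0,-3,0,60],
)

```text
time_s: 12.42
tool_pos: [0.6114, -0.4183, 0.2228]
tool_rot: [-179.9, -0.0, -80.4]
force: [-0.9, -0.0, -0.2]
grip_width: 0.0603
grasp_force: 0.0
```

```bash
python3 bowl.py; python3 - <<'E'
from h import *
from scipy.optimize import least_squares
o,im,d,m=snap("side"); W=cloud(d,m); X,Y,Z=W[...,0],W[...,1],W[...,2]; i=im.astype(int)
k=(Z>.16)&(Z<.235)&(Y<-.03)&(Y>-.11)&(X>.5)&(X<.63)
o1,t,d1,m1=snap("top"); W1=cloud(d1,m1); x,y,z=W1[...,0],W1[...,1],W1[...,2]
k1=(z>.17)&(z<.235)&(y<-.02)&(y>-.11)&(x>.5)&(x<.63)
p=W1[k1]; n=len(p)
f=lambda q:np.hypot((p[:,:2]-[q[1],-.09])@[np.sin(q[0]),-np.cos(q[0])],p[:,2]-.19)-.035
s=least_squares(f,[1.33,.56],loss="soft_l1",f_scale=.003).x
a=np.array([np.cos(s[0]),np.sin(s[0])]); e=-(p[:,:2]@a); E=np.percentile(e,98.5)
b=np.array([s[1],-.09]); mouth=b+a*(-E-b@a)
print("yaw",np.degrees(s[0]),n,"mouth",mouth,"spot",mouth+.01*a)
c=t.copy(); cv2.imwrite("pics/t3.png",cv2.resize(c[130:280,190:390,::-1],None,fx=4,fy=4,interpolation=2))
E
```

```text
side 146
top 146
bowl [ 0.55570586 -0.08658195] 2.572029362714809e-06
bowl [ 0.55386034 -0.08552257] 1.5962764600330398e-06
bowl [ 0.55454109 -0.08606888] 2.273872860615362e-06
12.525 [ 0.61188871 -0.41588685  0.22065129] [ 1.79992571e+02  1.27382576e-01 -8.02546432e+01] [ 0.38745124 -0.69550994 -0.12046757] [  -3.3   42.5   63.7   69.5  -37.3   88.8 -116.4]
yaw 76.71488646584024 516 mouth [ 0.55321014 -0.09287141] spot [ 0.5555081  -0.08313902]
```

View pics/sb.png

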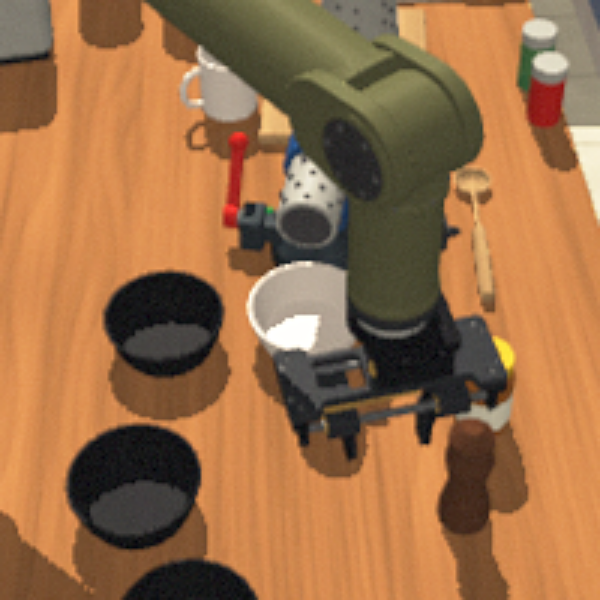

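View pics/t3.png

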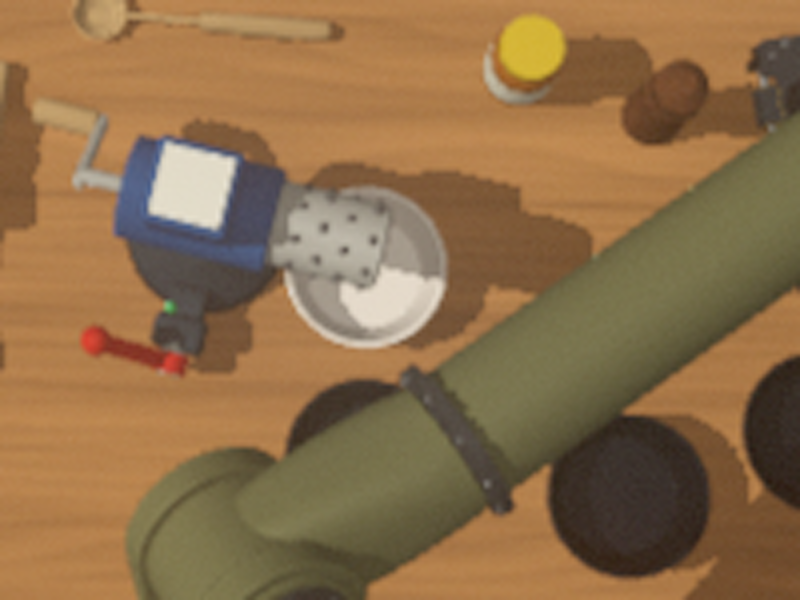

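The bowl stands at (365,267) in the top view, under the drum end, and measures within about 3 mm of the spot. The lever is locked with its ball at (93,340). The hand is clear and the other objects look undisturbed, so I'm handing in.

```bash
python3 -c "
from cell import env
print(env.sign_off())"
```

```text
the job is handed in; nothing more can be done
None
```

The job is handed in: the red lever was flipped first and snapped to the locked side, then the white bowl was pushed to about 3 mm from the spot under the drum's open end; bystanders in view looked unmoved, about 12.5 s used of 48 s.

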